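# Load the long subframe bolt into the thread rolling tester and snap the load lever over

## Task

Take the longer of the two bolts from the wooden rack, lay it in the thread rolling tester with its head at the steady-rest end, and slide it gently along the rolls until its tip is fully home against the end stop. Then push the lever with the black knob over its centre so that it snaps shut by itself and holds the bolt under the top roll: push gently, and let go once it has gone over instead of driving it onto the bolt. Leave the other bolt in the rack and everything else on the table where it is.

Things in the scene. Friction and masses are not known exactly. Their poses are not given: they have to be found in the camera images.
- tester: Cast-iron thread tester, fixed, base 190 x 245 mm, origin on the table under the rolls. Bolt lies along y, axis x 0, z 89: thread on two rolls (y -30 to 30), shank in an open V steady rest (y -113 to -123, top z 95). Free for fingers: y -113 to -38 above z 56. End stop: rigid 12 mm screw on that axis, face to -y, set by hand at y 15 to 39: find it by feel. Lever pedestal x -98 to -42, to z 127
- lever_knob (a point): Centre of the 30 mm black ball on the lever's 13 mm handle bar, 100 mm from the hinge, in the plane y 0 of the tester. Lever open: the knob leans to -x of the hinge (22 degrees from upright), 203 mm above the table. Pushed to +x it swings over the top to 43 degrees past upright, 183 mm up
- lever_hinge (a point): Hinge of the lever, 110 mm above the table at x -58, y 0 of the tester; the lever turns about the tester's y axis
- lever (a joint): Angle of the lever, rad: 0 open (top roll up, bolt place free from above), 1.134 when shut on the bolt. A side spring resists with about 8 N square to the handle at the knob, less towards its centre, which lies somewhere between 0.6 and 0.95 (differs from day to day); past it the spring throws the lever shut
- rack: Wooden bolt rack, fixed, 170 x 116 mm, base board 12 mm; two pairs of V notches at y -40 and 40 (8 mm thick rails) hold the two bolts along y, axes 45 mm above the table at x -40 and 40, heads to -y; which bolt lies where changes. Free for fingers between the rails
- long_bolt_mid (a point): Dark flanged hex bolt, about 0.25 kg, shank 14 mm thick and 165 mm long, flange 30 mm, head 16 mm deep in all. This point is on the axis near the balance point, 67 mm from the flange's underside and 98 mm from the tip; y points to the tip
- short_bolt_mid (a point): The other bolt, same but shank 112 mm long; point on the axis 50 mm from the flange's underside; y points to the tip. Stays in the rack
- vernier: Vernier gauge, steel, lying flat, 230 mm beam along x, 8 mm high. Bystander
- anvil: Small steel anvil block 70 x 50 x 42 mm high, origin under its centre. Bystander
- ring_gauge: Thread ring gauge, dark steel, 48 mm wide, 16 mm high. Bystander
- oil_bottle: Oil bottle, 52 mm wide, 120 mm high. Bystander
- brush: Cleaning brush, 200 mm long along x, lying. Bystander
- flange_nut: Loose dark flange nut, 34 mm wide, 13 mm high. Bystander
There are look-alikes about, which are no part of the job. Leave any green or red look-alike of the part that bears long_bolt_mid alone.

How it is judged:
By the outcome, as a careful person would: the job done as asked, in the order asked, and still so for the second after the job is handed in, with the robot touching nothing.
It also fails if it takes over 72 s, if anything falls off the work surface, if the arm or the gripper's body presses on something with over 40 N, if the wrist force passes 120 N, or if a joint passes its speed limit or range.

## Robot

A 6-joint arm with a two-finger parallel gripper is mounted at the origin on the work surface. World frame = base frame: x ahead of the robot, y to its left, z up, the work surface at z = 0. Lengths are in m, angles in rad, forces in N, time in s.
With the tool pointing down it reaches from about 0.35 to 0.775 m from the base axis. Payload 5.5 kg.
Tool frame: the origin (TCP) lies at the very end of the fingers, on their centre line; the grasp point (between the pads) lies 19 mm behind it; z points along the fingers, y is the line along which they close (so a half turn about z gives the same grasp; the last joint's range is limited). The gripper opens to 85 mm and grips with 20 to 120 N. Pads are 22 mm wide; open, the fingers measure 114 mm over their backs; the gripper's body (76 mm by 85 mm) begins 54 mm behind the grasp point. The pads swing forward as they close: fully open they stand 13 mm farther back than shut.
Start: joints at [-1.265, 0.313, 0.046, 1.304, 0, 1.431], TCP at [0.248, -0.519, 0.231] pointing down, gripper open.
Joint ranges: [-2.76, 2.76], [-0.86, 1.69], [-1.03, 1.26], [-2.2, 2.34], [-1.47, 1.5], [-3.14, 3.14]. Speed limits (rad/s): [2.57, 2.57, 3.14, 3.14, 3.14, 3.14].

## Interface

Orientations are given as a unit quaternion [x, y, z, w].
In Python, from plant import monitor, vision, job_done gives the robot as it stands. The module is installed in compiled form; this text tells all that it offers.
- The arm moves only by the tool servo_tool, never from a script. Its argument "targets" is a list of rows, each a list of 3 entries, a list of its own where there are three numbers: the turn, a rotation vector about the tool's x, y, z in units of 0.08 rad (1.0 is 0.08 rad), then the shift along the tool's x, y, z in units of 0.04 m (1.0 is 0.04 m), then the opening, from 0 (shut) to 1 (fully open). A call has 1 to 12 rows; each row shifts and turns the commanded pose from where the row before left it, along the tool's axes as they then stand; what a row does not reach is not made up. A row lasts 1/12 s, in which the tool goes at most 41.7 mm and 7.16 degrees, less where a joint would pass 70% of its speed; a pose out of reach is approached as far as the arm can. A call with a number of a shift or a turn outside -1 to 1 is refused whole. A call with a gripper value outside its range is refused whole. The fingers move at their own pace and stop on an object; "force" is the grip in N (left out, the last holds). Time passes only in rows, so rows that do not move let the fingers close. It gives the time, the measured TCP pose, the force, the opening and the grip force at its end, in the units of the state.
- monitor.sense(): the state, without advancing time (a new reading comes with each control period).
- vision.camera(name): name is "side" or "top"; returns the picture (420x560x3 uint8, red, green, blue); there is no depth.
- vision.camera_params(name): a dict with "K" (3x3 intrinsics, pixels), "D" ([k1, k2, p1, p2, k3] as OpenCV has them; the pictures are not rectified), "R" (3x3) and "t" (3): a world point X has camera coordinates R X + t. Camera axes: x right, y down, z forward; pixel columns grow to the right and rows downward; lengths in m; the calibration is good to about 2 mm. A picture is of the moment at which its call begins. camera_params takes no time and is no camera call.
- job_done(): hands the job in; it is judged then, once.
The state is a dict: "time": time; "qpos": joint angles; "qd": joint speeds; "tau": joint torques, N m; "eef_pos": TCP position; "orientation": TCP orientation; "ft_force": force on the tool from outside, world axes, zero at the start; "wrist_torque": the same for the moment, N m; "opening": opening from 0.0 (shut) to 1.0 (fully open); "grasp_force": force on a finger pad.
Only numpy, scipy, OpenCV 4.12 (cv2) and the standard library are available. Lean on these libraries where they do the work, as an engineer would, in place of code of your own. Each camera call takes 0.05 s, during which the arm holds its last target. There are 200 camera calls.

## Working session

There is one attempt and no reset: what is moved stays moved. The work goes in short steps, Python scripts to look and compute and a tool call to move; the robot and the scene stay as the last step left them, time stands still between calls to the robot, and variables do not carry over. Pictures are saved under pics/ and viewed, at most 10 in all, crops included, and the job is handed in when it is done.

Besides the shell and the picture viewer there is one more tool, called after "Request:" as name([rows], argument=value, ...), one row to a line, values as JSON. servo_tool: Moves the arm, as the interface text tells. Its arguments: {"type":"object","properties":{"targets":{"type":"array"},"force":{"type":"number"}},"required":["targets"]}

```bash
mkdir -p pics; python3 - <<'E'
from plant import monitor, vision
import cv2
for n in("side","top"):
    im=vision.camera(n); cv2.imwrite(f"pics/{n}0.png",im[:,:,::-1])
    p=vision.camera_params(n); print(n,p)
print(monitor.sense())
E
```

```text
side {'K': array([[424.36010772,   0.        , 283.09097781],
       [  0.        , 424.36010772, 212.10344425],
       [  0.        ,   0.        ,   1.        ]]), 'D': array([-0.0579017,  0.       ,  0.       ,  0.       ,  0.       ]), 'R': array([[-0.97834735, -0.20684629, -0.00714617],
       [-0.12769587,  0.63043196, -0.76566919],
       [ 0.162881  , -0.74817789, -0.64319485]]), 't': array([0.54112196, 0.19211405, 1.05608757])}
top {'K': array([[498.75626173,   0.        , 278.75543028],
       [  0.        , 498.75626173, 216.14032905],
       [  0.        ,   0.        ,   1.        ]]), 'D': array([-0.08557242,  0.        ,  0.        ,  0.        ,  0.        ]), 'R': array([[-0.0271387 , -0.99959845,  0.00815007],
       [-0.98035417,  0.02502101, -0.19565184],
       [ 0.19536935, -0.01329969, -0.98063955]]), 't': array([0.0147679 , 0.55767531, 1.31708839])}
{'time': 0.1, 'qpos': array([-1.26457486e+00,  3.13926513e-01,  4.51173750e-02,  1.30362485e+00,
       -2.95722893e-06,  1.43119621e+00]), 'qd': array([-5.76934132e-04, -2.09201178e-03,  3.46895086e-03,  7.75144055e-05,
       -2.93690949e-04,  4.72973011e-05]), 'tau': array([ 1.80109375e-03, -4.81723666e+01,  2.99244028e+01,  1.27276615e-02,
       -2.04023027e-04, -4.83183371e-06]), 'eef_pos': array([ 0.24779188, -0.51836518,  0.2305075 ]), 'orientation': array([ 9.75257767e-01,  2.21069260e-01, -6.96117952e-05, -8.15865963e-04]), 'ft_force': array([ 0.08596219, -0.13315673, -0.03140655]), 'wrist_torque': array([ 0.0014246, -0.0367001, -0.0217516]), 'grasp_force': 0.0, 'opening': 0.9988578411704297}
```

View pics/top0.png

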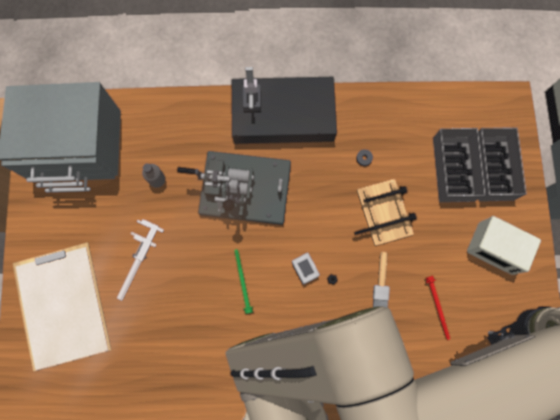

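View pics/side0.png

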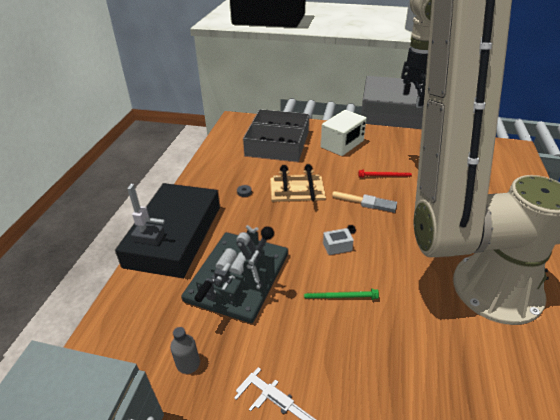

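The top view shows the rack around (385,212) with two dark bolts. The one at (357,233)-(413,217) looks longer than the one at (362,200)-(405,190). The tester is at (245,188). Candidates for the long bolt are the lower dark bolt in the rack, the upper dark bolt in the rack, the green bolt at (243,282) and the red one at (438,307). The side view shows the rack at (298,187) and the tester at (238,272).

```bash
python3 - <<'E'
import cv2,numpy as np
t=cv2.imread("pics/top0.png"); s=cv2.imread("pics/side0.png")
def crop(im,x,y,w,h,k):
    c=cv2.resize(im[y:y+h,x:x+w],None,fx=k,fy=k,interpolation=cv2.INTER_CUBIC)
    for i in range(0,w,10): cv2.line(c,(i*k,0),(i*k,4 if i%20 else 10),(0,255,255),1); 
    for i in range(0,w,20): cv2.putText(c,str(x+i),(i*k,20),0,.35,(0,255,255),1)
    for i in range(0,h,10): cv2.line(c,(0,i*k),(4 if i%20 else 10,i*k),(0,255,255),1)
    for i in range(0,h,20): cv2.putText(c,str(y+i),(10,i*k+4),0,.35,(0,255,255),1)
    return c
cv2.imwrite("pics/rack.png",np.hstack([crop(t,350,170,72,80,5),crop(s,262,150,72,80,5)]))
cv2.imwrite("pics/tester.png",np.hstack([crop(t,170,140,130,110,3),crop(s,180,215,130,110,3)]))
E
```

```text
(no output)
```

View pics/rack.png

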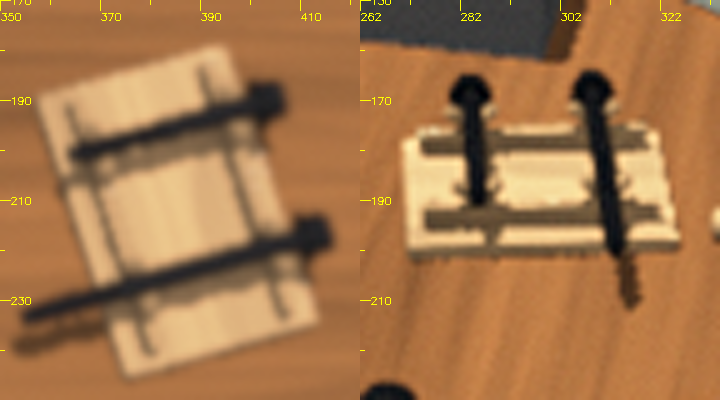

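View pics/tester.png

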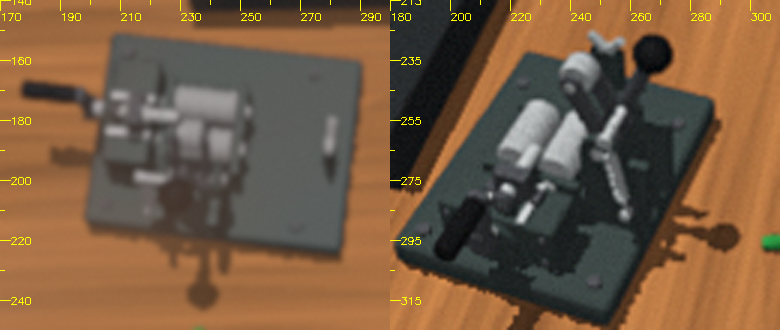

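The rack crop confirms the choice. The long bolt has its tip at top (355,233) and side (313.6,200), overhanging the rail, with its head at top (413,216) and side (308,167). The other dark bolt is clearly shorter. In the tester crop the knob is at top (229,204) and side (268,233), the steady rest at top (280,185) and side (252,229), and the base corners are visible.

```bash
cat > h.py <<'E'
import numpy as np,cv2
from plant import vision
from scipy.optimize import least_squares
P={n:vision.camera_params(n) for n in("side","top")}
def proj(n,X):
    p=P[n]; return cv2.projectPoints(np.atleast_2d(X).astype(float),cv2.Rodrigues(p["R"])[0],p["t"],p["K"],p["D"])[0][:,0]
def tri(a,b):  # side px, top px
    f=lambda X:np.r_[proj("side",X)[0]-a,proj("top",X)[0]-b]
    r=least_squares(f,[.6,0,.1]); return r.x, np.abs(r.fun).max()
def pose(obs,x0): # obs: (cam, local xyz m, px); pose x,y,z,yaw
    def W(v,L):
        c,s=np.cos(v[3]),np.sin(v[3]); return np.array([v[0]+c*L[0]-s*L[1],v[1]+s*L[0]+c*L[1],v[2]+L[2]])
    f=lambda v:np.concatenate([proj(n,W(v,L))[0]-u for n,L,u in obs])
    r=least_squares(f,x0,loss="soft_l1"); return r.x,f(r.x).reshape(-1,2).round(1)
E
python3 - <<'E'
from h import *
print("tip",tri((313.6,200),(355,233)),"head",tri((308.2,167),(412,216.5)))
print("sh tip",tri((285.6,191),(364.5,201)))
print("knob",tri((267.7,233),(229.3,204)),"rest",tri((252.3,229.5),(280,185)))
a,b,z=.085,.058,.012
r=pose([("top",(a,b,z),(357.6,189)),("top",(a,-b,z),(394,179)),("top",(-a,-b,z),(413.6,234)),("top",(-a,b,z),(375.6,245.6)),
("side",(a,-b,z),(271,177.6)),("side",(-a,-b,z),(321,175)),("side",(-a,b,z),(326,198)),("side",(a,b,z),(272,199))],[.6,-.2,0,0])
print("rack",r)
a,b=.095,.1225
for z in(.01,.02,.03):
  r=pose([("top",(a,b,z),(207.7,151.7)),("top",(a,-b,z),(290.3,160.7)),("top",(-a,-b,z),(283.3,225)),("top",(-a,b,z),(199,214)),
("side",(a,-b,z),(526/3+50-0,0)) if 0 else ("side",(a,-b,z),((526-390)/3+180,52/3+215)),("side",(-a,-b,z),((715-390)/3+180,98/3+215)),("side",(-a,b,z),((605-390)/3+180,320/3+215)),("side",(a,b,z),((397-390)/3+180,253/3+215))],[.6,.1,0,0])
  print("tester",z,r)
  v=r[0];c,s=np.cos(v[3]),np.sin(v[3])
  for nm,L in(("knob",(-.058-.0375,0,.203)),("rest",(0,-.118,.095))):
    X=np.array([v[0]+c*L[0]-s*L[1],v[1]+s*L[0]+c*L[1],L[2]]);print(nm,X.round(4),proj("side",X),proj("top",X))
E
```

```text
tip (array([ 0.50584446, -0.20981851,  0.04169785]), np.float64(0.6373414196460772)) head (array([ 0.54807637, -0.37156458,  0.04743983]), np.float64(0.3206074731691615))
sh tip (array([ 0.59759154, -0.24277055,  0.03700466]), np.float64(0.43111524337098217))
knob (array([0.5611749 , 0.12311805, 0.19947091]), np.float64(0.6210908666655826)) rest (array([ 0.63764379, -0.00543843,  0.08106985]), np.float64(0.60060513735732))
rack (array([ 0.57132977, -0.30584028, -0.00204053,  0.25885349]), array([[-0.7,  0.8],
       [ 0.6, -0. ],
       [ 0.3,  0.4],
       [-0. ,  0.3],
       [-0.7, -0.1],
       [ 0.1,  0.7],
       [-0.4, -1. ],
       [-0.6,  0. ]]))
tester 0.01 (array([ 0.65193277,  0.09375739,  0.00699271, -0.14257527]), array([[-0.2, -0.5],
       [ 0.9, -0.1],
       [ 0.5, -0.3],
       [-1.1,  0.8],
       [-0.2,  1.1],
       [ 0.4,  2. ],
       [ 1.2, -0.5],
       [-1.7, -0.8]]))
knob [0.5574 0.1073 0.203 ] [[270.46092635 227.1389331 ]] [[235.64876301 205.6440913 ]]
rest [ 0.6352 -0.023   0.095 ] [[254.11509306 221.13008927]] [[286.64669494 185.01413839]]
tester 0.02 (array([ 0.65193277,  0.09375739, -0.00300729, -0.14257527]), array([[-0.2, -0.5],
       [ 0.9, -0.1],
       [ 0.5, -0.3],
       [-1.1,  0.8],
       [-0.2,  1.1],
       [ 0.4,  2. ],
       [ 1.2, -0.5],
       [-1.7, -0.8]]))
knob [0.5574 0.1073 0.203 ] [[270.4609262  227.13893325]] [[235.64876278 205.64409122]]
rest [ 0.6352 -0.023   0.095 ] [[254.11509317 221.13008934]] [[286.64669486 185.01413851]]
tester 0.03 (array([ 0.65193277,  0.09375739, -0.01300729, -0.14257527]), array([[-0.2, -0.5],
       [ 0.9, -0.1],
       [ 0.5, -0.3],
       [-1.1,  0.8],
       [-0.2,  1.1],
       [ 0.4,  2. ],
       [ 1.2, -0.5],
       [-1.7, -0.8]]))
knob [0.5574 0.1073 0.203 ] [[270.46092637 227.1389331 ]] [[235.64876301 205.64409131]]
rest [ 0.6352 -0.023   0.095 ] [[254.11509307 221.13008927]] [[286.64669494 185.0141384 ]]
```

```bash
cat >> h.py <<'E'
from plant import monitor
from scipy.spatial.transform import Rotation as Ro
RACK=(.5713,-.3058,.2570); TEST=(.655,.110,-.143)
def loc(F,L):
    c,s=np.cos(F[2]),np.sin(F[2]); return np.array([F[0]+c*L[0]-s*L[1],F[1]+s*L[0]+c*L[1],L[2]])
def tool(yaw,tilt):
    xd=np.array([np.cos(yaw),np.sin(yaw),0]); yd=np.array([-np.sin(yaw),np.cos(yaw),0])
    z=np.cos(tilt)*np.array([0,0,-1])+np.sin(tilt)*yd
    return np.c_[np.cross(xd,z),xd,z]
def plan(F,L,tilt,N,back=.019,cur=None):
    """grasp point to local L in frame F; prints constant row"""
    s=monitor.sense(); p,R=cur or (s["eef_pos"],Ro.from_quat(s["orientation"]).as_matrix())
    T=tool(F[2],tilt); tp=loc(F,L)+back*T[:,2]
    w=Ro.from_matrix(R.T@T).as_rotvec()/N
    M=np.zeros((3,3))
    for i in range(N): M+=R@Ro.from_rotvec(w*i).as_matrix()
    d=np.linalg.solve(M,tp-p)
    print("rows",N,"turn",(w/.08).round(3),"shift",(d/.04).round(3),"tcp",tp.round(4),"from",p.round(4)); return tp,T
def st():
    s=monitor.sense(); print({k:np.round(s[k],3) for k in("time","qpos","eef_pos","ft_force","opening","grasp_force")}); return s
def inloc(F):
    s=monitor.sense(); R=Ro.from_quat(s["orientation"]).as_matrix(); g=s["eef_pos"]-np.array([F[0],F[1],0])-.0+(-.019*R[:,2])
    c,q=np.cos(F[2]),np.sin(F[2]); print("grasp pt local mm",np.round(1e3*np.array([c*g[0]+q*g[1],-q*g[0]+c*g[1],g[2]]),1))
E
python3 -c "
from h import *
c=plan(RACK,(-.040,.010,.125),.32,20)
plan(RACK,(-.040,.010,.045),.32,4,cur=c)
# overlay of tester axis features
for L in((0,0,.089),(-.034,0,.163),(0,-.118,.095),(-.0955,0,.203),(0,.03,.089)):
  X=loc(TEST,L);print(L,proj('side',X).round(1),proj('top',X).round(1))
"
```

```text
rows 20 turn [ 0.137  0.166 -0.856] shift [0.41  0.218 0.211] tcp [ 0.5286 -0.3005  0.107 ] from [ 0.2478 -0.5184  0.2305]
rows 4 turn [0. 0. 0.] shift [-0.157 -0.     0.475] tcp [ 0.5286 -0.3005  0.027 ] from [ 0.5286 -0.3005  0.107 ]
(0, 0, 0.089) [[232.1 257.5]] [[237.5 179.7]]
(-0.034, 0, 0.163) [[242.9 238.6]] [[233.7 184.7]]
(0, -0.118, 0.095) [[251.4 225. ]] [[280.6 184.1]]
(-0.0955, 0, 0.203) [[267.4 231.9]] [[229.  204.6]]
(0, 0.03, 0.089) [[226.7 266.2]] [[226.6 178.5]]
```

Request:
servo_tool([
  [[0.137,0.166,-0.856],[0.41,0.218,0.211],0.5],
  [[0.137,0.166,-0.856],[0.41,0.218,0.211],0.5],
  [[0.137,0.166,-0.856],[0.41,0.218,0.211],0.5],
  [[0.137,0.166,-0.856],[0.41,0.218,0.211],0.5],
  [[0.137,0.166,-0.856],[0.41,0.218,0.211],0.5],
  [[0.137,0.166,-0.856],[0.41,0.218,0.211],0.5],
  [[0.137,0.166,-0.856],[0.41,0.218,0.211],0.5],
  [[0.137,0.166,-0.856],[0.41,0.218,0.211],0.5],
  [[0.137,0.166,-0.856],[0.41,0.218,0.211],0.5],
  [[0.137,0.166,-0.856],[0.41,0.218,0.211],0.5],
], force=40)

```text
time: 0.93
eef_pos: [0.4256, -0.4646, 0.1542]
orientation: [0.84, 0.536, 0.052, -0.068]
ft_force: [-0.1, 0.6, 0.1]
opening: 0.501
grasp_force: 0.0
```

Request:
servo_tool([
  [[0.137,0.166,-0.856],[0.41,0.218,0.211],0.5],
  [[0.137,0.166,-0.856],[0.41,0.218,0.211],0.5],
  [[0.137,0.166,-0.856],[0.41,0.218,0.211],0.5],
  [[0.137,0.166,-0.856],[0.41,0.218,0.211],0.5],
  [[0.137,0.166,-0.856],[0.41,0.218,0.211],0.5],
  [[0.137,0.166,-0.856],[0.41,0.218,0.211],0.5],
  [[0.137,0.166,-0.856],[0.41,0.218,0.211],0.5],
  [[0.137,0.166,-0.856],[0.41,0.218,0.211],0.5],
  [[0.137,0.166,-0.856],[0.41,0.218,0.211],0.5],
  [[0.137,0.166,-0.856],[0.41,0.218,0.211],0.5],
  [[0,0,0],[0,0,0],0.5],
  [[0,0,0],[0,0,0],0.5],
])

```text
time: 1.93
eef_pos: [0.529, -0.2999, 0.107]
orientation: [0.603, 0.782, 0.096, -0.126]
ft_force: [-0.6, -0.9, -0.2]
opening: 0.503
grasp_force: 0.0
```

```bash
python3 -c "
from h import *
st();inloc(RACK);plan(RACK,(-.040,.010,.045),.32,6)
im=vision.camera('top')[:,:,::-1];im2=vision.camera('side')[:,:,::-1]
cv2.imwrite('pics/ov.png',np.hstack([cv2.resize(im[165:255,335:435],None,fx=4,fy=4,interpolation=2),cv2.resize(im2[130:220,255:355],None,fx=4,fy=4,interpolation=2)]))
"
```

```text
{'time': np.float64(1.933), 'qpos': array([-0.733,  0.651,  0.226,  1.416,  0.172,  0.556]), 'eef_pos': array([ 0.529, -0.3  ,  0.107]), 'ft_force': array([-0.555, -0.908, -0.213]), 'opening': np.float64(0.503), 'grasp_force': np.float64(0.0)}
grasp pt local mm [-39.4  10.5 125. ]
rows 6 turn [-0.003  0.002  0.002] shift [-0.107 -0.002  0.316] tcp [ 0.5286 -0.3005  0.027 ] from [ 0.529  -0.2999  0.107 ]
```

View pics/ov.png

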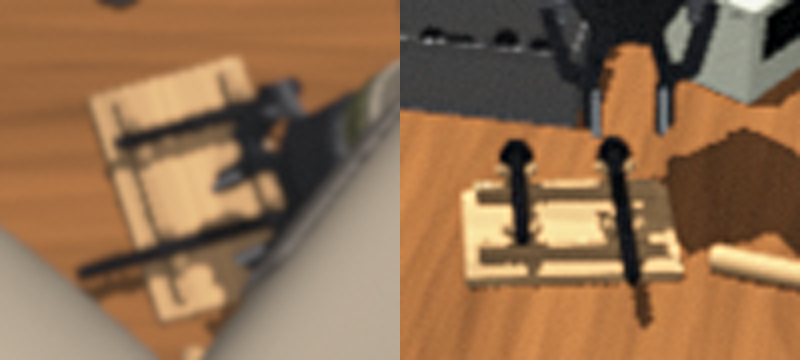

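The fingers straddle the long bolt: in the crop they are at top (232,178) and (250,255), with the bolt between them at about (245,222). I'll descend and grip.

Request:
servo_tool([
  [[0,0,0],[-0.107,0,0.316],0.5],
  [[0,0,0],[-0.107,0,0.316],0.5],
  [[0,0,0],[-0.107,0,0.316],0.5],
  [[0,0,0],[-0.107,0,0.316],0.5],
  [[0,0,0],[-0.107,0,0.316],0.5],
  [[0,0,0],[-0.107,0,0.316],0.5],
  [[0,0,0],[0,0,0],0.5],
  [[0,0,0],[0,0,0],0],
])

```text
time: 2.7
eef_pos: [0.5283, -0.3024, 0.0274]
orientation: [0.604, 0.781, 0.097, -0.126]
ft_force: [1.1, 0.9, -0.2]
opening: 0.371
grasp_force: 0.0
```

Request:
servo_tool([
  [[0,0,0],[0,0,0],0],
  [[0,0,0],[0,0,0],0],
  [[0,0,0],[0,0,0],0],
  [[0,0,0],[0,0,0],0],
  [[0,0,0],[0,0,0],0],
  [[0,0,0],[0,0,0],0],
])

```text
time: 3.2
eef_pos: [0.532, -0.3023, 0.0297]
orientation: [0.603, 0.782, 0.098, -0.122]
ft_force: [7.3, 2.1, -0.6]
opening: 0.149
grasp_force: 39.0
```

```bash
python3 -c "
from h import *
st();inloc(RACK)"
```

```text
{'time': np.float64(3.2), 'qpos': array([-0.735,  0.708,  0.131,  1.258,  0.175,  0.555]), 'eef_pos': array([ 0.532, -0.302,  0.03 ]), 'ft_force': array([ 7.334,  2.073, -0.575]), 'opening': np.float64(0.149), 'grasp_force': np.float64(38.96)}
grasp pt local mm [-37.2   7.5  47.7]
```

Request:
servo_tool([
  [[0,0,0],[0.05,0,-0.15],0],
  [[0,0,0],[0.107,0,-0.316],0],
  [[0,0,0],[0.107,0,-0.316],0],
  [[0,0,0],[0.107,0,-0.316],0],
  [[0,0,0],[0.107,0,-0.316],0],
  [[0,0,0],[0.107,0,-0.316],0],
  [[0,0,0],[0.107,0,-0.316],0],
  [[0,0,0],[0.107,0,-0.316],0],
  [[0,0,0],[0.107,0,-0.316],0],
  [[0,0,0],[0.107,0,-0.316],0],
  [[0,0,0],[0,0,0],0],
])

```text
time: 4.12
eef_pos: [0.5296, -0.3018, 0.1578]
orientation: [0.603, 0.782, 0.096, -0.123]
ft_force: [0.3, -0.8, -2.0]
opening: 0.148
grasp_force: 39.0
```

```bash
python3 -c "
from h import *
st();inloc(RACK)
im=vision.camera('top')[:,:,::-1];im2=vision.camera('side')[:,:,::-1]
cv2.imwrite('pics/ov2.png',np.hstack([cv2.resize(im[150:250,335:435],None,fx=4,fy=4,interpolation=2),cv2.resize(im2[110:210,255:355],None,fx=4,fy=4,interpolation=2)]))
c=plan(TEST,(0,-.095,.175),.32,22)
"
```

```text
{'time': np.float64(4.117), 'qpos': array([-0.735,  0.623,  0.305,  1.516,  0.172,  0.556]), 'eef_pos': array([ 0.53 , -0.302,  0.158]), 'ft_force': array([ 0.278, -0.821, -1.984]), 'opening': np.float64(0.148), 'grasp_force': np.float64(38.962)}
grasp pt local mm [-39.4   8.6 175.9]
rows 22 turn [-0.07   0.002  0.216] shift [0.343 0.154 0.11 ] tcp [0.6423 0.0219 0.157 ] from [ 0.529  -0.3013  0.1549]
```

View pics/ov2.png

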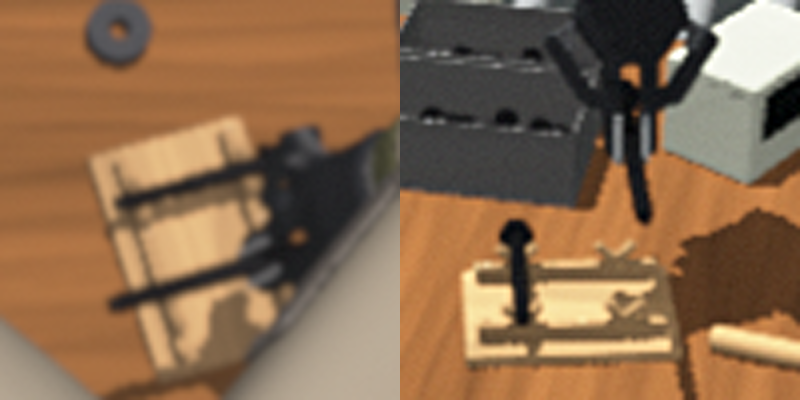

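The bolt is lifted and held: tip at top (363.2,226) and side (315.7,164.5). The short bolt is still in the rack.

```bash
python3 -c "
from h import *
t,e=tri((315.7,164.5),(363.2,226)); s=monitor.sense(); R=Ro.from_quat(s['orientation']).as_matrix()
g=s['eef_pos']-.019*R[:,2]; d=t-g; print(t,e,g,'d',d,np.linalg.norm(d),'yaw',np.arctan2(-d[0],d[1]),'pitch',np.arcsin(d[2]/np.linalg.norm(d)),'tool',R.T@d, s['eef_pos'])
h,e=tri((311.2,133.8),(409,185)); print(h)
plan(TEST,(0,-.095,.175),.32,22)
"
```

```text
[ 0.50386479 -0.21040755  0.1680833 ] 0.3063226084182702 [ 0.5304944  -0.30697067  0.17297238] d [-0.02662961  0.09656312 -0.00488908] 0.1002869615667678 yaw 0.2690857750639236 pitch -0.04877022312822541 tool [ 0.09369001 -0.00123906  0.03575083] [ 0.52901437 -0.30125883  0.1549118 ]
[ 0.57180361 -0.32459298  0.20550573]
rows 22 turn [-0.07   0.002  0.216] shift [0.343 0.154 0.11 ] tcp [0.6423 0.0219 0.157 ] from [ 0.529  -0.3013  0.1549]
```

```bash
python3 -c "
from h import *
plan(TEST,(0,-.13,.15),.32,18)
"
```

```text
rows 18 turn [-0.086  0.003  0.264] shift [0.363 0.178 0.153] tcp [ 0.6373 -0.0128  0.132 ] from [ 0.529  -0.3013  0.1549]
```

Request:
servo_tool([
  [[-0.086,0.003,0.264],[0.363,0.178,0.153],0],
  [[-0.086,0.003,0.264],[0.363,0.178,0.153],0],
  [[-0.086,0.003,0.264],[0.363,0.178,0.153],0],
  [[-0.086,0.003,0.264],[0.363,0.178,0.153],0],
  [[-0.086,0.003,0.264],[0.363,0.178,0.153],0],
  [[-0.086,0.003,0.264],[0.363,0.178,0.153],0],
  [[-0.086,0.003,0.264],[0.363,0.178,0.153],0],
  [[-0.086,0.003,0.264],[0.363,0.178,0.153],0],
  [[-0.086,0.003,0.264],[0.363,0.178,0.153],0],
])

```text
time: 4.97
eef_pos: [0.5676, -0.1498, 0.1416]
orientation: [0.678, 0.717, 0.109, -0.117]
ft_force: [0.1, -0.4, -2.9]
opening: 0.149
grasp_force: 39.0
```

Request:
servo_tool([
  [[-0.086,0.003,0.264],[0.363,0.178,0.153],0],
  [[-0.086,0.003,0.264],[0.363,0.178,0.153],0],
  [[-0.086,0.003,0.264],[0.363,0.178,0.153],0],
  [[-0.086,0.003,0.264],[0.363,0.178,0.153],0],
  [[-0.086,0.003,0.264],[0.363,0.178,0.153],0],
  [[-0.086,0.003,0.264],[0.363,0.178,0.153],0],
  [[-0.086,0.003,0.264],[0.363,0.178,0.153],0],
  [[-0.086,0.003,0.264],[0.363,0.178,0.153],0],
  [[-0.086,0.003,0.264],[0.363,0.178,0.153],0],
  [[0,0,0],[0,0,0],0],
  [[0,0,0],[0,0,0],0],
  [[0,0,0],[0,0,0],0],
])

```text
time: 5.97
eef_pos: [0.6358, -0.012, 0.1308]
orientation: [0.746, 0.646, 0.12, -0.106]
ft_force: [0.9, -0.2, -3.1]
opening: 0.147
grasp_force: 39.0
```

```bash
python3 -c "
from h import *
st();inloc(TEST)
im=vision.camera('top')[:,:,::-1];im2=vision.camera('side')[:,:,::-1]
cv2.imwrite('pics/ov3.png',np.hstack([cv2.resize(im[130:230,200:300],None,fx=4,fy=4,interpolation=2),cv2.resize(im2[190:290,190:290],None,fx=4,fy=4,interpolation=2)]))
c=plan(TEST,(0,-.095,.110),.32,6)
c=plan(TEST,(0,-.095,.089),.32,6,cur=c)
"
```

```text
{'time': np.float64(5.967), 'qpos': array([-0.295,  0.49 ,  0.023,  1.158,  0.317,  1.41 ]), 'eef_pos': array([ 0.636, -0.012,  0.131]), 'ft_force': array([ 0.892, -0.21 , -3.124]), 'opening': np.float64(0.147), 'grasp_force': np.float64(39.031)}
grasp pt local mm [  -1.5 -129.5  148.8]
rows 6 turn [-0.005 -0.003 -0.003] shift [0.087 0.005 0.201] tcp [0.6423 0.0219 0.092 ] from [ 0.6362 -0.0126  0.1312]
rows 6 turn [0. 0. 0.] shift [-0.028  0.     0.083] tcp [0.6423 0.0219 0.071 ] from [0.6423 0.0219 0.092 ]
```

View pics/ov3.png

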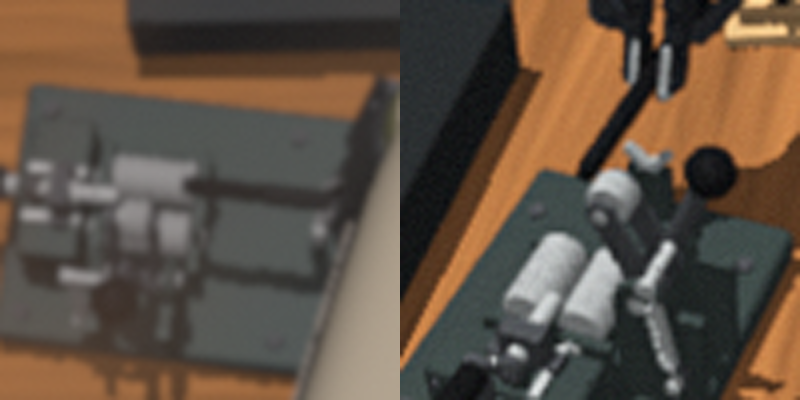

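The tip is at top (247,176.2) and side (236.7,233), just ahead of the rolls. The rest's V is at side (252.5,229).

```bash
python3 -c "
from h import *
t,e=tri((236.7,233),(247,176.2)); c,q=np.cos(TEST[2]),np.sin(TEST[2]); g=t-[TEST[0],TEST[1],0]
print(t,e,'local',c*g[0]+q*g[1],-q*g[0]+c*g[1],g[2])
for X in (loc(TEST,(-.0015,-.030,.149)),loc(TEST,(-.0015,-.030,.144))): print(proj('side',X),proj('top',X))
"
```

```text
[0.64788409 0.0812202  0.14500115] 0.15713796129796265 local -0.0029417812826312154 -0.02950015727615087 0.14500114780733322
[[235.9668472  231.44818328]] [[247.1972605  175.42796964]]
[[236.13277174 232.99501346]] [[247.30000345 175.95514759]]
```

Request:
servo_tool([
  [[0,0,0],[0.087,0.009,0.195],0],
  [[0,0,0],[0.087,0.009,0.195],0],
  [[0,0,0],[0.087,0.009,0.195],0],
  [[0,0,0],[0.087,0.009,0.195],0],
  [[0,0,0],[0.087,0.009,0.195],0],
  [[0,0,0],[0.087,0.009,0.195],0],
  [[0,0,0],[0,0,0],0],
  [[0,0,0],[-0.028,0,0.083],0],
  [[0,0,0],[-0.028,0,0.083],0],
  [[0,0,0],[0,0,0],0],
])

```text
time: 6.9
eef_pos: [0.6434, 0.022, 0.0862]
orientation: [0.746, 0.646, 0.12, -0.106]
ft_force: [0.9, 0.4, -2.8]
opening: 0.144
grasp_force: 39.1
```

```bash
python3 -c "
from h import *
st();inloc(TEST)"
```

```text
{'time': np.float64(6.9), 'qpos': array([-0.24 ,  0.522, -0.041,  1.043,  0.32 ,  1.468]), 'eef_pos': array([0.643, 0.022, 0.086]), 'ft_force': array([ 0.876,  0.401, -2.84 ]), 'opening': np.float64(0.144), 'grasp_force': np.float64(39.08)}
grasp pt local mm [  1.1 -94.8 104.3]
```

Request:
servo_tool([
  [[0,0,0],[-0.02,0,0.06],0],
  [[0,0,0],[-0.02,0,0.06],0],
  [[0,0,0],[-0.014,0,0.042],0],
  [[0,0,0],[-0.014,0,0.042],0],
  [[0,0,0],[0,0,0],0],
])

```text
time: 7.32
eef_pos: [0.6434, 0.022, 0.0778]
orientation: [0.746, 0.646, 0.12, -0.106]
ft_force: [-0.5, 0.2, -3.0]
opening: 0.147
grasp_force: 39.1
```

Request:
servo_tool([
  [[0,0,0],[-0.014,0,0.042],0],
  [[0,0,0],[0,0,0],0],
  [[0,0,0],[0,0,0],0],
])

```text
time: 7.57
eef_pos: [0.6436, 0.0221, 0.0765]
orientation: [0.746, 0.646, 0.121, -0.106]
ft_force: [-0.2, -0.3, -3.1]
opening: 0.147
grasp_force: 39.1
```

Request:
servo_tool([
  [[0,0,0],[-0.014,0,0.042],0],
  [[0,0,0],[0,0,0],0],
  [[0,0,0],[0,0,0],0],
])

```text
time: 7.82
eef_pos: [0.6436, 0.0222, 0.0747]
orientation: [0.746, 0.646, 0.121, -0.106]
ft_force: [0.4, -0.2, -2.9]
opening: 0.142
grasp_force: 39.1
```

Request:
servo_tool([
  [[0,0,0],[-0.01,0,0.03],0],
  [[0,0,0],[0,0,0],0],
  [[0,0,0],[0,0,0],0],
])

```text
time: 8.07
eef_pos: [0.6436, 0.0223, 0.0739]
orientation: [0.746, 0.646, 0.121, -0.106]
ft_force: [-1.5, 1.2, 1.6]
opening: 0.149
grasp_force: 39.6
```

Request:
servo_tool([
  [[0,0,0],[-0.01,0,0.03],0],
  [[0,0,0],[0,0,0],0],
  [[0,0,0],[0,0,0],0],
])

```text
time: 8.32
eef_pos: [0.6437, 0.0223, 0.0737]
orientation: [0.746, 0.646, 0.121, -0.105]
ft_force: [-4.9, -1.6, 8.3]
opening: 0.151
grasp_force: 40.3
```

Request:
servo_tool([
  [[0,0,0],[-0.01,0,0.03],0],
  [[0,0,0],[0,0,0],0],
  [[0,0,0],[0,0,0],0],
])

```text
time: 8.57
eef_pos: [0.6438, 0.0223, 0.0737]
orientation: [0.746, 0.646, 0.121, -0.105]
ft_force: [-6.4, -1.1, 14.7]
opening: 0.149
grasp_force: 40.9
```

Request:
servo_tool([
  [[0,0,0],[0.01,-0.025,-0.03],0],
  [[0,0,0],[0.005,0,-0.015],0],
  [[0,0,0],[0,0,0],0],
  [[0,0,0],[0,0,0],0.3],
  [[0,0,0],[0,0,0],0.3],
  [[0,0,0],[0,0,0],0.3],
  [[0,0,0],[0,0,0],0.3],
  [[0,0,0],[0,0,0],0.3],
])

```text
time: 9.23
eef_pos: [0.6426, 0.0223, 0.0725]
orientation: [0.746, 0.646, 0.12, -0.106]
ft_force: [0.3, 0.3, -0.2]
opening: 0.3
grasp_force: 0.0
```

```bash
python3 -c "
from h import *
st();inloc(TEST)
im=vision.camera('top')[:,:,::-1];im2=vision.camera('side')[:,:,::-1]
cv2.imwrite('pics/ov4.png',np.hstack([cv2.resize(im[130:230,200:300],None,fx=4,fy=4,interpolation=2),cv2.resize(im2[190:290,190:290],None,fx=4,fy=4,interpolation=2)]))
"
```

```text
{'time': np.float64(9.233), 'qpos': array([-0.24 ,  0.531, -0.061,  1.013,  0.32 ,  1.468]), 'eef_pos': array([0.643, 0.022, 0.073]), 'ft_force': array([ 0.312,  0.347, -0.163]), 'opening': np.float64(0.3), 'grasp_force': np.float64(0.0)}
grasp pt local mm [  0.2 -94.6  90.6]
```

View pics/ov4.png

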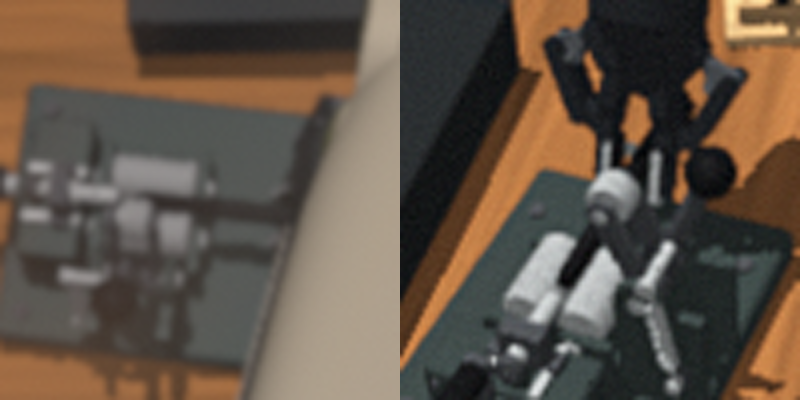

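The bolt lies in the groove between the rolls (dark shank ending at about (575,250) in the side crop), and the stop screw tip shows at about local y 20 mm. I'll regrip and slide gently.

Request:
servo_tool([
  [[0,0,0],[0,0,0],0],
  [[0,0,0],[0,0,0],0],
  [[0,0,0],[0,0,0],0],
  [[0,0,0],[0,0,0],0],
  [[0,0,0],[0,0,0],0],
], force=30)

```text
time: 9.75
eef_pos: [0.6431, 0.0221, 0.0729]
orientation: [0.746, 0.646, 0.121, -0.105]
ft_force: [2.6, -0.3, -1.6]
opening: 0.149
grasp_force: 29.3
```

Request:
servo_tool([
  [[0,0,0],[0.024,0,0.008],0],
  [[0,0,0],[0.024,0,0.008],0],
  [[0,0,0],[0.024,0,0.008],0],
  [[0,0,0],[0.024,0,0.008],0],
  [[0,0,0],[0.024,0,0.008],0],
  [[0,0,0],[0.024,0,0.008],0],
])

```text
time: 10.25
eef_pos: [0.6439, 0.0282, 0.073]
orientation: [0.746, 0.646, 0.121, -0.105]
ft_force: [2.9, -2.2, -0.0]
opening: 0.153
grasp_force: 29.4
```

Request:
servo_tool([
  [[0,0,0],[0.024,0,0.008],0],
  [[0,0,0],[0.024,0,0.008],0],
  [[0,0,0],[0.024,0,0.008],0],
  [[0,0,0],[0.024,0,0.008],0],
])

```text
time: 10.58
eef_pos: [0.6444, 0.0323, 0.073]
orientation: [0.746, 0.646, 0.121, -0.105]
ft_force: [2.9, -3.1, 1.3]
opening: 0.155
grasp_force: 29.5
```

Request:
servo_tool([
  [[0,0,0],[0.024,0,0.008],0],
  [[0,0,0],[0.024,0,0.008],0],
])

```text
time: 10.75
eef_pos: [0.6447, 0.0343, 0.073]
orientation: [0.746, 0.646, 0.121, -0.105]
ft_force: [1.9, -3.1, 0.1]
opening: 0.151
grasp_force: 29.5
```

Request:
servo_tool([
  [[0,0,0],[0.024,0,0.008],0],
  [[0,0,0],[0.024,0,0.008],0],
])

```text
time: 10.92
eef_pos: [0.645, 0.0359, 0.073]
orientation: [0.746, 0.646, 0.12, -0.105]
ft_force: [2.7, -6.5, 1.8]
opening: 0.151
grasp_force: 29.8
```

Request:
servo_tool([
  [[0,0,0],[0.012,0,0.004],0],
  [[0,0,0],[0,0,0],0],
])

```text
time: 11.08
eef_pos: [0.645, 0.0359, 0.073]
orientation: [0.746, 0.646, 0.12, -0.105]
ft_force: [2.6, -6.2, 1.0]
opening: 0.147
grasp_force: 29.7
```

Request:
servo_tool([
  [[0,0,0],[0.012,0,0.004],0],
  [[0,0,0],[0,0,0],0],
])

```text
time: 11.25
eef_pos: [0.645, 0.0359, 0.0729]
orientation: [0.747, 0.646, 0.12, -0.104]
ft_force: [2.1, -7.5, 0.9]
opening: 0.151
grasp_force: 29.8
```

Request:
servo_tool([
  [[0,0,0],[0.012,0,0.004],0],
  [[0,0,0],[0,0,0],0],
])

```text
time: 11.42
eef_pos: [0.645, 0.036, 0.0729]
orientation: [0.747, 0.646, 0.12, -0.104]
ft_force: [1.3, -9.3, 2.2]
opening: 0.148
grasp_force: 29.8
```

The position has stalled while the force rises to 9 N, about 14 mm along, so the tip is home at roughly y 18-19 mm. I'll release and lift.

Request:
servo_tool([
  [[0,0,0],[-0.012,0,-0.004],0],
  [[0,0,0],[0,0,0],0.4],
  [[0,0,0],[0,0,0],0.4],
  [[0,0,0],[0,0,0],0.4],
  [[0,0,0],[0,0,0],0.4],
  [[0,0,0],[0,0,0],0.4],
  [[0,0,0],[0.1,0,-0.3],0.4],
  [[0,0,0],[0.1,0,-0.3],0.4],
  [[0,0,0],[0.1,0,-0.3],0.4],
  [[0,0,0],[0.1,0,-0.3],0.4],
])

```text
time: 12.25
eef_pos: [0.6445, 0.0377, 0.1238]
orientation: [0.746, 0.646, 0.12, -0.106]
ft_force: [-0.7, 0.4, 0.1]
opening: 0.399
grasp_force: 0.0
```

Request:
servo_tool([
  [[0,0,0],[0.2,0,-0.7],0],
  [[0,0,0],[0.2,0,-0.7],0],
  [[0,0,0],[0.2,0,-0.7],0],
  [[0,0,0],[0.2,0,-0.7],0],
  [[0,0,0],[0,0,0],0],
  [[0,0,0],[0,0,0],0],
  [[0,0,0],[0,0,0],0],
])

```text
time: 12.83
eef_pos: [0.6441, 0.0325, 0.2392]
orientation: [0.746, 0.646, 0.12, -0.106]
ft_force: [0.0, 0.1, -0.8]
opening: 0.001
grasp_force: 0.0
```

```bash
python3 -c "
from h import *
st();inloc(TEST)
im=vision.camera('top')[:,:,::-1];im2=vision.camera('side')[:,:,::-1]
cv2.imwrite('pics/ov5.png',np.hstack([cv2.resize(im[130:230,200:300],None,fx=4,fy=4,interpolation=2),cv2.resize(im2[190:290,190:290],None,fx=4,fy=4,interpolation=2)]))
c=plan(TEST,(-.145,0,.275),0,12)
plan(TEST,(-.145,0,.207),0,4,cur=c)
"
```

```text
{'time': np.float64(12.833), 'qpos': array([-0.224,  0.442,  0.216,  1.374,  0.321,  1.485]), 'eef_pos': array([0.644, 0.032, 0.239]), 'ft_force': array([ 0.04 ,  0.064, -0.843]), 'opening': np.float64(0.001), 'grasp_force': np.float64(0.0)}
grasp pt local mm [  0.3 -84.3 257.3]
rows 12 turn [-0.005 -0.335 -0.   ] shift [ 0.168 -0.301 -0.008] tcp [0.5115 0.1307 0.256 ] from [0.6435 0.0325 0.238 ]
rows 4 turn [0. 0. 0.] shift [0.    0.    0.425] tcp [0.5115 0.1307 0.188 ] from [0.5115 0.1307 0.256 ]
```

View pics/ov5.png

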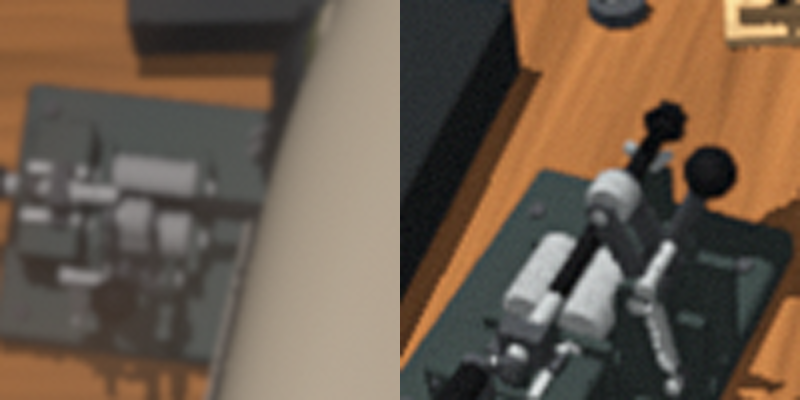

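The bolt lies in the rest and rolls with its tip meeting the screw at side crop (555,293). Next is the lever: I'll move over to the -x side of the knob with the fingers shut.

Request:
servo_tool([
  [[0,-0.335,0],[0.168,-0.301,-0.008],0],
  [[0,-0.335,0],[0.168,-0.301,-0.008],0],
  [[0,-0.335,0],[0.168,-0.301,-0.008],0],
  [[0,-0.335,0],[0.168,-0.301,-0.008],0],
  [[0,-0.335,0],[0.168,-0.301,-0.008],0],
  [[0,-0.335,0],[0.168,-0.301,-0.008],0],
  [[0,-0.335,0],[0.168,-0.301,-0.008],0],
  [[0,-0.335,0],[0.168,-0.301,-0.008],0],
  [[0,-0.335,0],[0.168,-0.301,-0.008],0],
  [[0,-0.335,0],[0.168,-0.301,-0.008],0],
  [[0,-0.335,0],[0.168,-0.301,-0.008],0],
  [[0,-0.335,0],[0.168,-0.301,-0.008],0],
])

```text
time: 13.93
eef_pos: [0.5112, 0.1308, 0.2563]
orientation: [0.756, 0.655, -0.002, -0.001]
ft_force: [-0.2, -1.4, -0.2]
opening: 0.004
grasp_force: 0.0
```

Request:
servo_tool([
  [[0,0,0],[0,0,0],0],
  [[0,0,0],[0,0,0],0],
  [[0,0,0],[0,0,0.425],0],
  [[0,0,0],[0,0,0.425],0],
  [[0,0,0],[0,0,0.425],0],
  [[0,0,0],[0,0,0.425],0],
  [[0,0,0],[0,0,0],0],
  [[0,0,0],[0,0,0],0],
  [[0,0,0],[0,0,0],0],
])

```text
time: 14.68
eef_pos: [0.513, 0.13, 0.1902]
orientation: [0.756, 0.655, -0.0, -0.001]
ft_force: [0.2, 0.0, 0.1]
opening: -0.001
grasp_force: 0.0
```

```bash
python3 -c "
from h import *
st();inloc(TEST);plan(TEST,(-.130,0,.207),0,4)"
```

```text
{'time': np.float64(14.683), 'qpos': array([ 9.600e-02,  2.420e-01, -1.520e-01,  1.178e+00,  1.000e-03,
        1.810e+00]), 'eef_pos': array([0.513, 0.13 , 0.19 ]), 'ft_force': array([0.239, 0.019, 0.056]), 'opening': np.float64(-0.001), 'grasp_force': np.float64(0.0)}
grasp pt local mm [-143.3   -0.4  209.2]
rows 4 turn [-0.004 -0.001 -0.002] shift [0.003 0.083 0.014] tcp [0.5263 0.1285 0.188 ] from [0.513  0.13   0.1902]
```

Request:
servo_tool([
  [[0,0,0],[0,0.08,0],0],
  [[0,0,0],[0,0.08,0],0],
  [[0,0,0],[0,0.08,0],0],
  [[0,0,0],[0,0.05,0],0],
  [[0,0,0],[0,0.05,0],0],
  [[0,0,0],[0,0.05,0],0],
])

```text
time: 15.18
eef_pos: [0.5282, 0.1282, 0.1898]
orientation: [0.756, 0.655, -0.0, -0.001]
ft_force: [0.5, -0.2, -0.4]
opening: -0.001
grasp_force: 0.0
```

Request:
servo_tool([
  [[0,0,0],[0,0.05,0],0],
  [[0,0,0],[0,0.05,0],0],
  [[0,0,0],[0,0.05,0],0],
  [[0,0,0],[0,0.05,0],0],
  [[0,0,0],[0,0.05,0],0],
  [[0,0,0],[0,0.05,0],0],
])

```text
time: 15.68
eef_pos: [0.5357, 0.127, 0.1899]
orientation: [0.755, 0.655, -0.003, -0.003]
ft_force: [-13.4, 1.0, 11.4]
opening: -0.005
grasp_force: 6.8
```

Request:
servo_tool([
  [[0,0,0],[0,0.05,0],0],
  [[0,0,0],[0,0.05,0],0],
  [[0,0,0],[0,0.05,0],0],
  [[0,0,0],[0,0.05,0],0],
  [[0,0,0],[0,0.05,0],0],
  [[0,0,0],[0,0.05,0],0],
])

```text
time: 16.18
eef_pos: [0.5489, 0.1251, 0.1899]
orientation: [0.756, 0.655, -0.002, -0.002]
ft_force: [-8.4, 0.9, 6.5]
opening: -0.0
grasp_force: 4.5
```

Request:
servo_tool([
  [[0,0,0],[0,0.05,0],0],
  [[0,0,0],[0,0.05,0],0],
  [[0,0,0],[0,0.05,0],0],
  [[0,0,0],[0,0.05,0],0],
  [[0,0,0],[0,0.05,0],0],
  [[0,0,0],[0,0.05,0],0],
])

```text
time: 16.68
eef_pos: [0.5617, 0.1233, 0.1899]
orientation: [0.756, 0.655, -0.002, -0.002]
ft_force: [-6.1, 1.0, 4.8]
opening: -0.002
grasp_force: 3.1
```

Request:
servo_tool([
  [[0,0,0],[0,0.05,0],0],
  [[0,0,0],[0,0.05,0],0],
  [[0,0,0],[0,0.05,0],0],
  [[0,0,0],[0,0.05,0],0],
  [[0,0,0],[0,0.05,0],0],
  [[0,0,0],[0,0.05,0],0],
])

```text
time: 17.18
eef_pos: [0.575, 0.1214, 0.1898]
orientation: [0.756, 0.655, -0.001, -0.001]
ft_force: [-4.4, 0.1, 2.0]
opening: -0.002
grasp_force: 2.0
```

Request:
servo_tool([
  [[0,0,0],[0,0.05,0],0],
  [[0,0,0],[0,0.05,0],0],
  [[0,0,0],[0,0.05,0],0],
])

```text
time: 17.43
eef_pos: [0.5817, 0.1205, 0.1896]
orientation: [0.756, 0.655, -0.0, -0.001]
ft_force: [-2.6, -0.1, 2.3]
opening: 0.004
grasp_force: 1.5
```

```bash
python3 -c "
from h import *
st();inloc(TEST)"
```

```text
{'time': np.float64(17.433), 'qpos': array([6.900e-02, 3.650e-01, 1.800e-02, 1.225e+00, 1.000e-03, 1.783e+00]), 'eef_pos': array([0.582, 0.121, 0.19 ]), 'ft_force': array([-2.58 , -0.118,  2.265]), 'opening': np.float64(0.004), 'grasp_force': np.float64(1.54)}
grasp pt local mm [-74.   -0.  208.6]
```

Force is falling towards the centre, so I'll use smaller chunks.

Request:
servo_tool([
  [[0,0,0],[0,0.04,0],0],
  [[0,0,0],[0,0.04,0],0],
  [[0,0,0],[0,0.04,0],0],
])

```text
time: 17.68
eef_pos: [0.5865, 0.1198, 0.1896]
orientation: [0.756, 0.655, -0.0, -0.001]
ft_force: [-2.1, 0.8, 2.4]
opening: 0.001
grasp_force: 1.2
```

Request:
servo_tool([
  [[0,0,0],[0,0.04,0],0],
  [[0,0,0],[0,0.04,0],0],
  [[0,0,0],[0,0.04,0],0],
])

```text
time: 17.93
eef_pos: [0.5911, 0.1191, 0.1895]
orientation: [0.756, 0.655, -0.0, -0.001]
ft_force: [-1.8, -0.7, 1.2]
opening: 0.0
grasp_force: 0.9
```

```bash
python3 -c "
from h import *
st();inloc(TEST)"
```

```text
{'time': np.float64(17.933), 'qpos': array([0.066, 0.383, 0.043, 1.233, 0.   , 1.779]), 'eef_pos': array([0.591, 0.119, 0.189]), 'ft_force': array([-1.752, -0.665,  1.209]), 'opening': np.float64(0.0), 'grasp_force': np.float64(0.931)}
grasp pt local mm [-6.450e+01 -1.000e-01  2.085e+02]
```

Request:
servo_tool([
  [[0,0,0],[0,0.04,0],0],
  [[0,0,0],[0,0.04,0],0],
])

```text
time: 18.1
eef_pos: [0.5941, 0.1187, 0.1893]
orientation: [0.756, 0.655, -0.001, -0.001]
ft_force: [-1.5, -0.5, -0.7]
opening: -0.001
grasp_force: 0.8
```

Request:
servo_tool([
  [[0,0,0],[0,0.04,0],0],
  [[0,0,0],[0,0.04,0],0],
])

```text
time: 18.27
eef_pos: [0.5973, 0.1182, 0.1893]
orientation: [0.756, 0.655, -0.001, -0.001]
ft_force: [-0.6, 0.1, -0.9]
opening: 0.002
grasp_force: 0.6
```

Request:
servo_tool([
  [[0,0,0],[0,0.04,0],0],
  [[0,0,0],[0,0.04,0],0],
])

```text
time: 18.43
eef_pos: [0.6007, 0.1178, 0.1896]
orientation: [0.756, 0.655, -0.0, -0.001]
ft_force: [-0.0, 0.3, -0.7]
opening: -0.002
grasp_force: 0.4
```

Request:
servo_tool([
  [[0,0,0],[0,0.04,0],0],
  [[0,0,0],[0,0.02,0],0],
])

```text
time: 18.6
eef_pos: [0.6033, 0.1174, 0.1898]
orientation: [0.756, 0.655, -0.0, -0.0]
ft_force: [-0.6, 0.9, -0.8]
opening: -0.0
grasp_force: 0.2
```

Request:
servo_tool([
  [[0,0,0],[0,0.03,0],0],
  [[0,0,0],[0,0,0],0],
])

```text
time: 18.77
eef_pos: [0.6045, 0.1172, 0.1898]
orientation: [0.756, 0.655, -0.0, -0.0]
ft_force: [-1.5, 0.6, -0.1]
opening: -0.002
grasp_force: 0.0
```

Request:
servo_tool([
  [[0,0,0],[0,0.03,0],0],
  [[0,0,0],[0,0,0],0],
])

```text
time: 18.93
eef_pos: [0.6054, 0.1171, 0.1898]
orientation: [0.756, 0.655, -0.0, -0.0]
ft_force: [-0.4, 0.5, -0.0]
opening: 0.004
grasp_force: 0.0
```

Request:
servo_tool([
  [[0,0,0],[0,0,0],0],
  [[0,0,0],[0,0,0],0],
  [[0,0,0],[0,0,0],0],
  [[0,0,0],[0,0,0],0],
  [[0,0,0],[0,0,0],0],
  [[0,0,0],[0,0,0],0],
])

```text
time: 19.43
eef_pos: [0.6051, 0.1171, 0.1896]
orientation: [0.756, 0.655, -0.0, -0.001]
ft_force: [0.5, -0.3, 0.5]
opening: 0.0
grasp_force: 0.0
```

```bash
python3 -c "
from h import *
st();inloc(TEST)
im=vision.camera('top')[:,:,::-1];im2=vision.camera('side')[:,:,::-1]
cv2.imwrite('pics/ov6.png',np.hstack([cv2.resize(im[130:230,200:300],None,fx=4,fy=4,interpolation=2),cv2.resize(im2[190:290,190:290],None,fx=4,fy=4,interpolation=2)]))
for a in(.7,.8,.95,1.134):
  th=a-np.radians(22);X=loc(TEST,(-.058+.1*np.sin(th),0,.11+.1*np.cos(th)));print(a,(proj('side',X)-190)*4+[400,0])
"
```

```text
{'time': np.float64(19.433), 'qpos': array([6.100e-02, 4.090e-01, 8.200e-02, 1.246e+00, 1.000e-03, 1.774e+00]), 'eef_pos': array([0.605, 0.117, 0.19 ]), 'ft_force': array([ 0.539, -0.316,  0.488]), 'opening': np.float64(0.0), 'grasp_force': np.float64(0.0)}
grasp pt local mm [-5.040e+01 -1.000e-01  2.086e+02]
0.7 [[594.62575676 136.42264575]]
0.8 [[579.88459373 137.46607205]]
0.95 [[559.58906155 141.57859028]]
1.134 [[538.2553337  150.54408085]]
```

View pics/ov6.png

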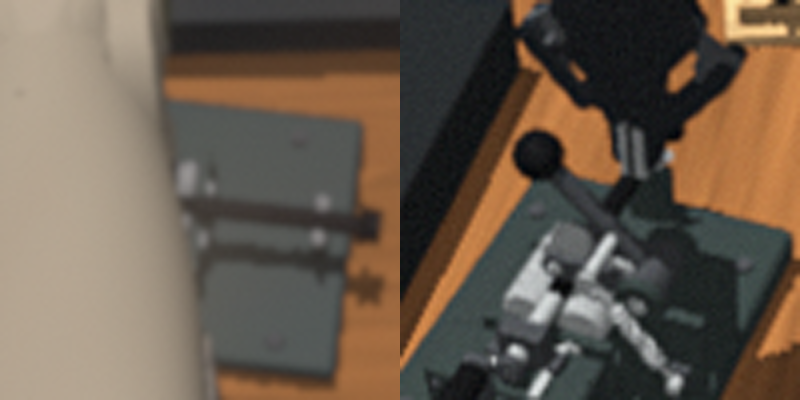

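The lever has snapped shut by itself: the knob is at side crop (538,154), matching the predicted (538,151) for 1.134 rad. I'll retreat clear.

Request:
servo_tool([
  [[0,0,0],[0,-0.3,0],0],
  [[0,0,0],[0,-0.3,-0.3],0],
  [[0,0,0],[0,-0.4,-0.4],0],
  [[0,0,0],[0,-0.4,-0.4],0],
  [[0,0,0],[0,-0.4,-0.4],0],
  [[0,0,0],[0,-0.4,-0.4],0],
  [[0,0,0],[0,-0.4,-0.4],0],
  [[0,0,0],[0,0,0],0],
  [[0,0,0],[0,0,0],0],
  [[0,0,0],[0,0,0],0],
])

```text
time: 20.37
eef_pos: [0.5027, 0.1319, 0.2814]
orientation: [0.756, 0.655, -0.0, -0.001]
ft_force: [0.2, 0.6, 0.0]
opening: -0.002
grasp_force: 0.0
```

```bash
python3 -c "
from h import *
st()
o=cv2.imread('pics/ov5.png')[:,400:]; n=cv2.resize(vision.camera('side')[190:290,190:290,::-1],None,fx=4,fy=4,interpolation=2)
tp=o[95:150,235:295]; r=cv2.matchTemplate(np.ascontiguousarray(n),tp,cv2.TM_CCOEFF_NORMED); print('head was (235,95) now',cv2.minMaxLoc(r)[1::2])
k=cv2.imread('pics/ov6.png')[:,400:][130:180,112:165]; r=cv2.matchTemplate(np.ascontiguousarray(n),k,cv2.TM_CCOEFF_NORMED); print('knob was (112,130) now',cv2.minMaxLoc(r)[1::2])
"
```

```text
{'time': np.float64(20.367), 'qpos': array([1.020e-01, 1.960e-01, 1.400e-02, 1.389e+00, 1.000e-03, 1.815e+00]), 'eef_pos': array([0.503, 0.132, 0.281]), 'ft_force': array([0.161, 0.589, 0.024]), 'opening': np.float64(-0.002), 'grasp_force': np.float64(0.0)}
head was (235,95) now (0.9943753480911255, (235, 95))
knob was (112,130) now (0.9976195693016052, (112, 130))
```

Neither the bolt head nor the lever knob has moved, and the arm is clear, so I'm handing in.

```bash
python3 -c "
from plant import job_done
print(job_done())"
```

```text
the job is handed in; nothing more can be done
None
```

The long bolt is in the tester with its tip home against the end stop. The lever snapped shut by itself on the bolt, the short bolt is still in the rack, and the job was handed in at about 20 s.

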